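Ballast the buffet sign stand, then raise its telescopic mast and hold it

ROBOT

A 7-joint arm with a two-finger parallel gripper is mounted at the origin on the work surface. World frame = base frame: x ahead of the robot, y to its left, z up, the work surface at z = 0. Lengths are in m, angles in rad, forces in N, time in s.
With the tool pointing down it reaches from about 0.4 to 0.875 m from the base axis. Payload 6.5 kg.
Tool frame: the origin (TCP) lies midway between the tips of the shut fingers; the grasp point (between the pads) lies ctrl.grasp_offset behind it (ctrl.grasp_offset is the distance from the TCP to the grasp point, in m); z points along the fingers, y is the line along which they close (so a half turn about z gives the same grasp; the last joint's range is limited). The gripper opens to 85 mm and grips with 20 to 120 N. Pads are 22 mm wide; open, the fingers measure 114 mm over their backs; the gripper's body (76 mm by 85 mm) begins 54 mm behind the grasp point. The pads swing forward as they close: fully open they stand 13 mm farther back than shut.
Start: joints at [-1.366, 0.536, -0.004, 1.538, 0.003, 1.067, -0.071], TCP at [0.174, 0.626, 0.231] pointing down, gripper open.
Joint ranges: [-2.7, 2.7], [-0.37, 2.16], [-1.27, 1.26], [0.24, 2.4], [-1.31, 4.45], [0.19, 1.91], [-2.76, 2.76]. Speed limits (rad/s): [2.39, 2.39, 3.14, 3.14, 3.14, 3.14, 3.14].

INTERFACE

Orientations are given as a unit quaternion [w, x, y, z].
In Python, from bench import sensors, vision, ctrl gives the robot as it stands. The module is installed in compiled form; this text tells all that it offers.
- The arm moves only by the tool carry_out, never from a script. Its argument "targets" is a list of rows, each a list of 5 numbers: the shift along the world's x, y, z in mm, then the turn about the world's z in rad, then the gripper's target within -1 to 1 (shut at 1, half-way at 0, fully open at -1). In form: [[x, y, z, roll, jaw], ...]. A call has 1 to 20 rows; each row shifts and turns the commanded pose from where the row before left it; what a row does not reach is not made up. A row lasts 1/10 s, in which the tool goes at most 50 mm and 8.59 degrees, less where a joint would pass 70% of its speed; a pose out of reach is approached as far as the arm can. A call is refused whole if a number of a shift passes 50 or a number of a turn 0.15, either way. A call with a gripper value outside its range is refused whole. The fingers move at their own pace and stop on an object; "newtons" is the grip in N (left out, the last holds). Time passes only in rows, so rows that do not move let the fingers close. It gives the time, the measured TCP pose, the force, the opening and the grip force at its end, in the units of the state.
- sensors.sense(): the state, without advancing time (a new reading comes with each control period).
- vision.camera(name): name is "scene" or "top" or "wrist"; returns the picture (420x560x3 uint8, red, green, blue); there is no depth.
- vision.camera_params(name): a dict with "vfov" (degrees; the focal length in pixels is half the picture's height over the tangent of half this angle, whatever the lens; pixels are square), "cx", "cy" (the principal point, pixels), "R" (3x3) and "t" (3): a world point X has camera coordinates R X + t. Camera axes: x right, y down, z forward; pixel columns grow to the right and rows downward; lengths in m; the calibration is good to about 2 mm. A picture is of the moment at which its call begins: read the wrist's pose just before it. camera_params takes no time and is no camera call; for the wrist camera it gives the pose at the moment of the call.
- ctrl.sign_off(): hands the job in; it is judged then, once.
The state is a dict: "t": time; "joint_pos": joint angles; "joint_vel": joint speeds; "joint_efforts": joint torques, N m; "tcp_pos": TCP position; "tcp_rot": TCP orientation; "force": force on the tool from outside, world axes, zero at the start; "wrist_torque": the same for the moment, N m; "width": finger opening in m; "finger_force": force on a finger pad.
Only numpy, scipy, OpenCV 4.12 (cv2) and the standard library are available. Lean on these libraries where they do the work, as an engineer would, in place of code of your own. Each camera call takes 0.05 s, during which the arm holds its last target. There are 200 camera calls.

TASK

Lay the loose steel ballast plate on the raised pad of the sign stand's base, square and flush with the pad's edges, and let go of it. Then squeeze the release button in the head of the telescopic mast, pull the mast up past its first stop to its second stop, fully extended, and finish while still holding the head up there, because the mast sinks back when let go. Leave the plate in place and the jar, carton and cup where they stand.

Things in the scene. Friction and masses are not known exactly. Their poses are not given: they have to be found in the camera images.
- stand: Table-top sign stand, fixed to the table. Dark steel base 120 (x) x 260 (y) x 12 mm; origin at the centre of its underside, z up. A raised pad lies at its +y end and a telescopic mast stands at its -y end, axis at (0, -85) mm: aluminium tube 25 mm thick up to a black collar (36 mm across, top at 138 mm), head above it.
- pad (a point): Centre of the top face of the raised pad on the base, 22 mm above the table; axes parallel to the stand's. Pad 90 (x) x 70 (y) x 10 mm, bare aluminium, flat, no rim.
- plate: Loose steel ballast plate, 90 (x) x 70 (y) x 12 mm, about 0.6 kg, the same outline as the pad; origin at the centre of its underside, z up. On its middle stands an upright grip rib 44 mm long (x), 16 mm wide (y), from 12 to 46 mm above the underside. It lies flat on the table at the start; either way round is right on the pad.
- head: Grey head on the mast, 30 (x) x 28 (y) x 45 mm; origin on the mast's axis at the head's underside, 150 mm above the table with the mast down; axes as the stand's. Plain face at y = -16 mm; the black release button stands out of the +y face. A white sign panel 110 (y) x 80 (z) x 4 mm hangs from it at x = +32 mm, from 74 mm below to 6 mm above the underside.
- grip (a point): Middle of the head at half its height, on the mast's axis, 172.5 mm above the table with the mast down; axes parallel to the stand's. Take the head here from above with the fingers closing along y, one on the plain face (y = -16 mm), one on the button (y = +19.5 mm when out): 35.5 mm wide, 29.5 mm with the button in.
- release (a joint): Travel of the release button, m: 0 out, 0.006 fully pressed, pushed towards -y of the head (a black paddle 20 mm wide, 34 mm high, centred at half the head's height). Spring: 3.5 N to start, 7.7 N fully in. Pressed beyond 0.0045 it frees the mast.
- mast (a joint): Extension of the mast, m, straight up: 0 down (locked until the button is pressed), 0.05 first stop (catches only if the button is let go on the way; press again to go on), 0.10 second stop, the hard end of travel. It does not lock there: mast, head and panel, 0.4 kg, sink when not held. Pulling takes about 5 N.
- jar: Bystander: glass jar with label, 64 mm across, 100 mm high; origin under its centre.
- carton: Bystander: white carton 65 x 95 x 150 mm; origin under its centre.
- cup: Bystander: white cup, 72 mm across the rim, 80 mm high; origin under its centre.
Not all that is in view belongs to the job. What is shaped like the plate but blue or pink is not meant.

How it is judged:
By the outcome, as a careful person would: the job done as asked, in the order asked, and still so for the second after the job is handed in, while the arm keeps its last pose, push and grip.
It also fails if it takes over 58 s, if anything falls off the work surface, if the arm or the gripper's body presses on something with over 40 N, if the wrist force passes 120 N, or if a joint passes its speed limit or range.

## Working session

There is one attempt and no reset: what is moved stays moved. The work goes in short steps, Python scripts to look and compute and a tool call to move; the robot and the scene stay as the last step left them, time stands still between calls to the robot, and variables do not carry over. Pictures are saved under pics/ and viewed, at most 13 in all, crops included, and the job is handed in when it is done.

Besides the shell and the picture viewer there is one more tool, called as a command line: name --pt "numbers of a row" for each row, then --argument value for the rest. carry_out: Moves the arm, as the interface text tells. Its arguments: {"type":"object","properties":{"targets":{"type":"array"},"newtons":{"type":"number"}},"required":["targets"]}

```bash
mkdir -p pics
cat > h.py <<'E'
import numpy as np, cv2, json
from bench import sensors, vision, ctrl
def snap(name, fn):
    p=vision.camera_params(name); im=vision.camera(name)
    cv2.imwrite('pics/'+fn+'.png', im[:,:,::-1])
    json.dump({k:(np.array(v).tolist()) for k,v in p.items()}, open('pics/'+fn+'.json','w')); return im
def ray(fn,u,v):
    p=json.load(open('pics/'+fn+'.json')); f=210/np.tan(np.radians(p['vfov'])/2)
    R=np.array(p['R']);t=np.array(p['t']); d=R.T@np.array([(u-p['cx'])/f,(v-p['cy'])/f,1]); return -R.T@t, d/np.linalg.norm(d)
def atz(fn,u,v,z):
    c,d=ray(fn,u,v); return c+d*(z-c[2])/d[2]
def proj(fn,X):
    p=json.load(open('pics/'+fn+'.json')); f=210/np.tan(np.radians(p['vfov'])/2)
    q=np.array(p['R'])@np.array(X)+np.array(p['t']); return np.array([p['cx']+f*q[0]/q[2],p['cy']+f*q[1]/q[2]])
def tri(obs):
    A=np.zeros((3,3));b=np.zeros(3)
    for fn,u,v in obs:
        c,d=ray(fn,u,v);M=np.eye(3)-np.outer(d,d);A+=M;b+=M@c
    X=np.linalg.solve(A,b); return X,[np.round(proj(fn,X)-[u,v],1) for fn,u,v in obs]
E
python3 - <<'E'
from h import *
a=snap('scene','s0');b=snap('top','t0');c=snap('wrist','w0')
for n in ('s0','t0','w0'):
    print(n,np.round(ray(n,280,210),3))
cv2.imwrite('pics/st.png',np.vstack([a,b])[:,:,::-1])
s=sensors.sense();print(s['t'],s['tcp_pos'],s['tcp_rot'],s['width'],s['force'],ctrl.grasp_offset)
E
```

```text
s0 [[ 1.119  0.308  0.588]
 [-0.696 -0.411 -0.589]]
t0 [[ 0.361 -0.028  1.113]
 [ 0.172 -0.003 -0.985]]
w0 [[ 0.094  0.647  0.374]
 [ 0.299 -0.099 -0.949]]
0.15 [0.17375497 0.62584566 0.23060905] [-5.75063814e-05  1.34975798e-01  9.90848674e-01 -6.60250280e-04] 0.08516619050332948 [-0.1632699  -0.9899024  -1.40899336] 0.0187
```

View pics/s0.png

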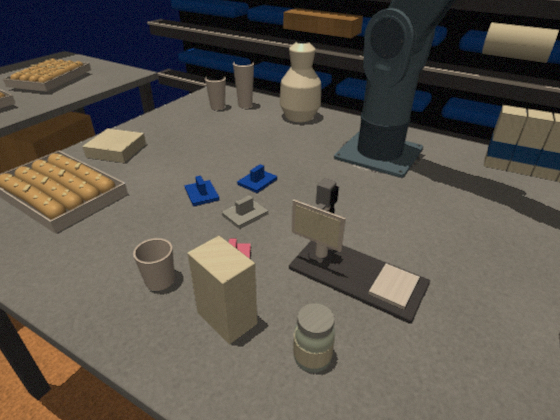

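View pics/t0.png

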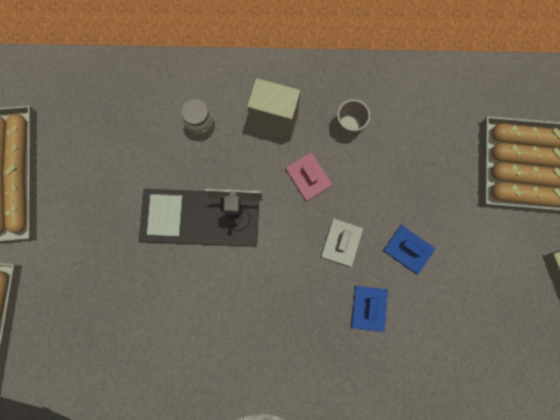

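The scene view shows the stand at about (358,275), its pad at (395,285) and its head at (327,195). The top view has the pad at (165,215) and the head at (231,204). Possible plates in the top view are grey (343,242), blue (409,249), blue (370,309) and pink (309,176). I choose the grey steel one, which is at (245,210) in the scene view, and check it in an enlarged crop.

Run:
```python
from h import *
t=cv2.imread('pics/t0.png');s=cv2.imread('pics/s0.png')
z=lambda im,x,y,w,h,k:cv2.resize(im[y:y+h,x:x+w],None,fx=k,fy=k,interpolation=cv2.INTER_CUBIC)
A=z(t,130,170,140,90,5.7)[:, :798]; B=np.hstack([z(t,310,210,70,70,4),z(s,210,185,80,50,4)[:200].copy() if 0 else cv2.copyMakeBorder(z(s,210,180,80,60,4),0,40,0,0,cv2.BORDER_CONSTANT)])
print(A.shape,B.shape)
A=z(t,130,170,140,60+30,3.5)
B=cv2.copyMakeBorder(B,0,0,0,max(0,A.shape[1]-B.shape[1]),cv2.BORDER_CONSTANT)
A=cv2.copyMakeBorder(A,0,0,0,max(0,B.shape[1]-A.shape[1]),cv2.BORDER_CONSTANT)
cv2.imwrite('pics/c1.png',np.vstack([A,B]));print(A.shape,B.shape)
```

```text
(513, 798, 3) (280, 600, 3)
(315, 600, 3) (280, 600, 3)
```

View pics/c1.png

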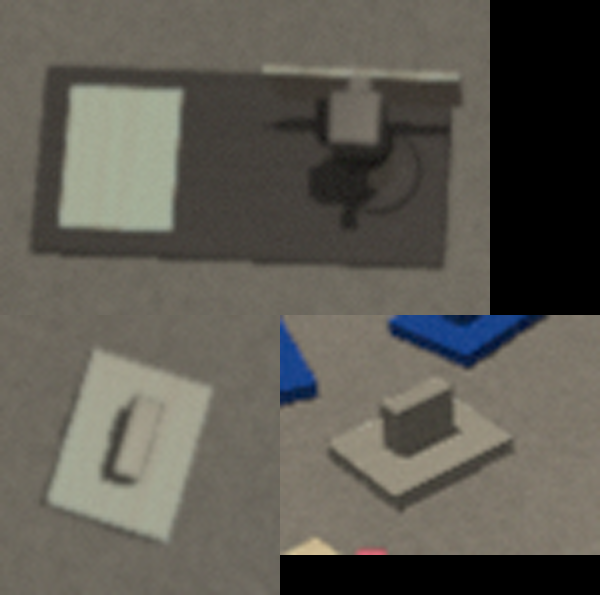

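The crop shows the grey plate (unpainted, rib on top) clearly, so the choice stands. Pad corners and plate corners are readable, and I work out positions from them.

Run:
```python
from h import *
np.set_printoptions(precision=4,suppress=True)
pad=[(150,194.3),(182.3,195.1),(179.7,236),(146.9,234.9)]
P=np.array([atz('t0',*q,.022) for q in pad]);print('pad',P[:,:2],P.mean(0),[np.linalg.norm(P[i]-P[(i+1)%4]) for i in range(4)])
ang=lambda v:np.degrees(np.arctan2(v[1],v[0]))
print('pad x dir',ang(P[0]-P[3]),ang(P[1]-P[2]),'y dir',ang(P[0]-P[1]),ang(P[3]-P[2]))
pl=[(333.5,218.25),(363.25,227.75),(352,267),(321.5,256.25)]
Q=np.array([atz('t0',*q,.012) for q in pl]);print('plate',Q.mean(0),[np.linalg.norm(Q[i]-Q[(i+1)%4]) for i in range(4)])
print('plate x dir',ang(Q[0]-Q[3]),ang(Q[1]-Q[2]),'y',ang(Q[0]-Q[1]),ang(Q[3]-Q[2]))
r=[(344.25,230),(351.5,232.5),(347,252),(339.5,249.25)]
print('rib',np.mean([atz('t0',*q,.046) for q in r],0))
print('rib tri',tri([('t0',345.6,240.9),('s0',244.5,200.4)]))
print('pad tri',tri([('t0',164.7,215.1),('s0',396,285)]))
print('head',atz('t0',231.7,203.7,.195),tri([('t0',231.7,203.7),('s0',328,185)]))
print(proj('s0',P.mean(0)))
for x in (P.mean(0),Q.mean(0)): print('wrist',proj('w0',x))
```

```text
pad [[0.5827 0.2559]
 [0.5819 0.1847]
 [0.4911 0.1859]
 [0.4926 0.2572]] [0.5371 0.221  0.022 ] [np.float64(0.0712527115241872), np.float64(0.09080831896153027), np.float64(0.07131832967012706), np.float64(0.09015882956328143)]
pad x dir -0.8236795327846819 -0.7828698214273774 y dir 89.35453281620292 88.83259766669347
plate [ 0.4835 -0.1697  0.012 ] [np.float64(0.06866542770301577), np.float64(0.09030557348539697), np.float64(0.07005201911881657), np.float64(0.08847577853056673)]
plate x dir -17.61172618148687 -16.739236149799478 y 72.77727862463642 71.28147516981444
rib [ 0.4825 -0.1717  0.046 ]
rib tri (array([ 0.4821, -0.1707,  0.0389]), [array([-1. ,  0.5]), array([-1. , -0.2])])
pad tri (array([0.537 , 0.2243, 0.0163]), [array([-0.9,  0.2]), array([-1.1, -0.1])])
head [0.5318 0.0587 0.195 ] (array([0.5323, 0.0614, 0.1879]), [array([-1.1,  0.4]), array([-1.2, -0.1])])
[393.7013 282.2174]
wrist [109.7805 450.9781]
wrist [-103.3214  465.322 ]
```

carry_out --pt "30 -38 0 -0.03 -1" --pt "30 -38 0 0 -1" --pt "30 -38 0 0 -1" --pt "30 -38 0 0 -1" --pt "30 -38 0 0 -1" --pt "30 -38 0 0 -1" --pt "30 -38 0 0 -1" --pt "30 -38 0 0 -1" --pt "5 -45 0 0 -1" --pt "5 -45 0 0 -1" --pt "5 -45 0 0 -1" --pt "5 -45 0 0 -1" --pt "5 -45 0 0 -1" --pt "5 -45 0 0 -1" --pt "5 -45 0 0 -1" --pt "5 -45 0 0 -1" --pt "5 -45 0 0 -1" --pt "5 -45 0 0 -1" --pt "5 -45 -10 0 -1" --pt "0 0 0 0 -1" --newtons 60

```text
t: 2.15
tcp_pos: [0.4676, -0.1795, 0.2207]
tcp_rot: [-0.0, 0.154, 0.988, -0.002]
force: [-0.5, 0.6, 0.1]
width: 0.0853
finger_force: 0.0
```

Run:
```python
from h import *
s=sensors.sense();im=snap('wrist','w1')
print(s['t'],s['tcp_pos'],s['tcp_rot'],s['joint_pos'])
print(proj('w1',[.483,-.170,.046]),proj('w1',[.483,-.170,.012]))
cv2.imwrite('pics/w1b.png',cv2.resize(im[:,:,::-1],(800,600)))
```

```text
2.15 [ 0.46764357 -0.17946144  0.22074666] [-8.80888340e-05  1.54283373e-01  9.88025028e-01 -1.78270313e-03] [-0.06154044  0.30854513  0.40665965  1.95678608 -0.14881284  0.90499431
  1.6811182 ]
[298.26982936 200.35286415] [297.13167163 192.28581251]
```

View pics/w1b.png

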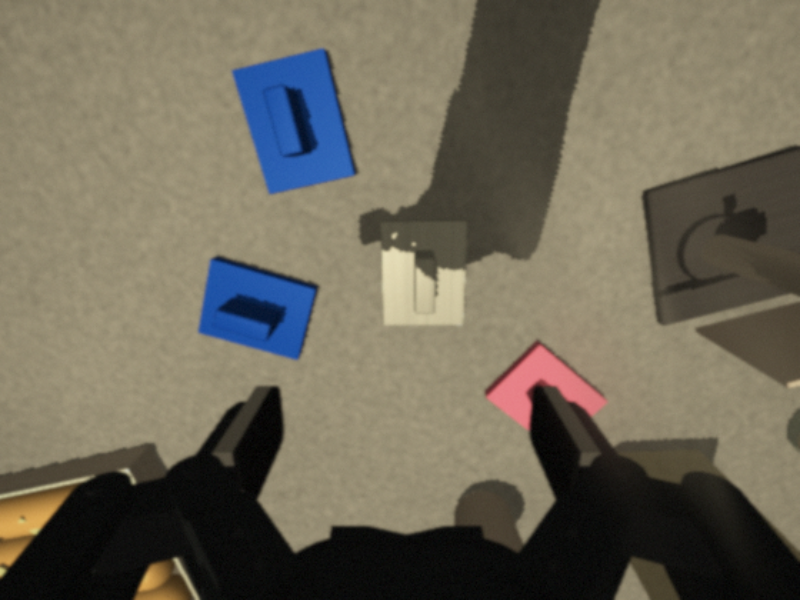

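The picture shows the plate at (424,273) in the enlarged image, with its rib's long side nearly vertical and square to the fingers. No neighbour is within finger range.

Run:
```python
from h import *
np.set_printoptions(precision=4,suppress=True)
k=1.42857
c=[(382,223),(467,221.5),(463.5,325.5),(385,325.5)]
Q=np.array([atz('w1',u/k,v/k,.012) for u,v in c]);print(Q[:,:2],Q.mean(0),[np.linalg.norm(Q[i]-Q[(i+1)%4]) for i in range(4)])
ang=lambda v:np.degrees(np.arctan2(v[1],v[0]))
print(ang(Q[3]-Q[0]),ang(Q[2]-Q[1]),'y',ang(Q[1]-Q[0]),ang(Q[2]-Q[3]))
r=[(415,251),(436.5,251),(435,314),(414,314)]
R=np.array([atz('w1',u/k,v/k,.046) for u,v in r]);print(R.mean(0),np.ptp(R,0))
print(ang(R[3]-R[0]),ang(R[2]-R[1]))
u=np.mean(r,0)/k
print(tri([('w1',*u),('t0',345.6,240.9)]))
R=cv2.Rodrigues(np.zeros(3))
w,x,y,z=sensors.sense()['tcp_rot'];print('tool y',np.degrees(np.arctan2(1-2*(x*x+z*z),2*(x*y-w*z))))
```

```text
[[ 0.4313 -0.1901]
 [ 0.451  -0.1244]
 [ 0.5372 -0.1509]
 [ 0.5164 -0.2163]] [ 0.484  -0.1704  0.012 ] [np.float64(0.06863136316070516), np.float64(0.09020085940975284), np.float64(0.06857593580326383), np.float64(0.0890662264600978)]
-17.074416562790717 -17.11102176997798 y 73.28823271043028 72.3405331056254
[ 0.4805 -0.17    0.046 ] [0.0525 0.0309 0.    ]
-18.262711131838632 -17.802063968584815
(array([ 0.4826, -0.1714,  0.0392]), [array([-0.9,  0.9]), array([-0.6,  0.3])])
tool y 72.42744225168194
```

carry_out --pt "8 4.5 -40 0.005 -1" --pt "8 4.5 -40 0 -1" --pt "0 0 -40 0 -1" --pt "0 0 -35 0 -1" --pt "0 0 0 0 -1" --pt "0 0 0 0 -1"

```text
t: 2.8
tcp_pos: [0.4849, -0.1629, 0.0667]
tcp_rot: [-0.0, 0.147, 0.989, 0.0]
force: [0.3, -0.4, -0.3]
width: 0.0854
finger_force: 0.0
```

carry_out --pt "-1.4 -7.4 -10 -0.005 -1" --pt "0 0 -20 0 -1" --pt "0 0 -17 0 -1" --pt "0 0 0 0 1" --pt "0 0 0 0 1" --pt "0 0 0 0 1" --pt "0 0 0 0 1" --pt "0 0 0 0 1" --pt "0 0 0 0 1" --newtons 80

```text
t: 3.7
tcp_pos: [0.4842, -0.1712, 0.0203]
tcp_rot: [0.001, 0.15, 0.989, 0.0]
force: [-1.7, 0.6, 7.5]
width: 0.0148
finger_force: 79.0
```

carry_out --pt "0 0 5 0 1" --pt "0 0 15 0 1" --pt "0 0 30 0 1" --pt "0 0 40 0 1" --pt "-13.5 30 10 0 1" --pt "-13.5 30 0 0 1" --pt "-13.5 30 0 0 1" --pt "-13.5 30 0 0 1" --pt "0 32 0 0.0475 1" --pt "0 32 0 0.0475 1" --pt "0 32 0 0.0475 1" --pt "0 32 0 0.0475 1" --pt "0 32 0 0.0475 1" --pt "0 32 0 0.0475 1" --pt "26 20 0 0 1" --pt "26 20 0 0 1" --pt "26 20 0 0 1" --pt "26 20 0 0 1" --pt "0 0 0 0 1" --pt "0 0 0 0 1"

```text
t: 5.7
tcp_pos: [0.5329, 0.2207, 0.1193]
tcp_rot: [-0.001, 0.008, 1.0, -0.001]
force: [0.1, -1.6, -7.7]
width: 0.0147
finger_force: 79.2
```

Run:
```python
from h import *
s=sensors.sense();im=snap('wrist','w2');a=snap('scene','s2')
print(s['t'],s['tcp_pos'],s['tcp_rot'],s['width'],s['force'],s['finger_force'])
print(proj('w2',[.537,.221,.022]),proj('s2',[.537,.221,.022]))
cv2.imwrite('pics/w2b.png',cv2.resize(im[:,:,::-1],(800,600)))
```

```text
5.7 [0.53289211 0.22072745 0.11929028] [-5.52209726e-04  7.62012188e-03  9.99970671e-01 -5.33963215e-04] 0.014692335435819772 [ 0.09338947 -1.58168621 -7.7147736 ] 79.18588399887085
[285.76068327 218.3233991 ] [393.73815106 282.20395502]
```

View pics/w2b.png

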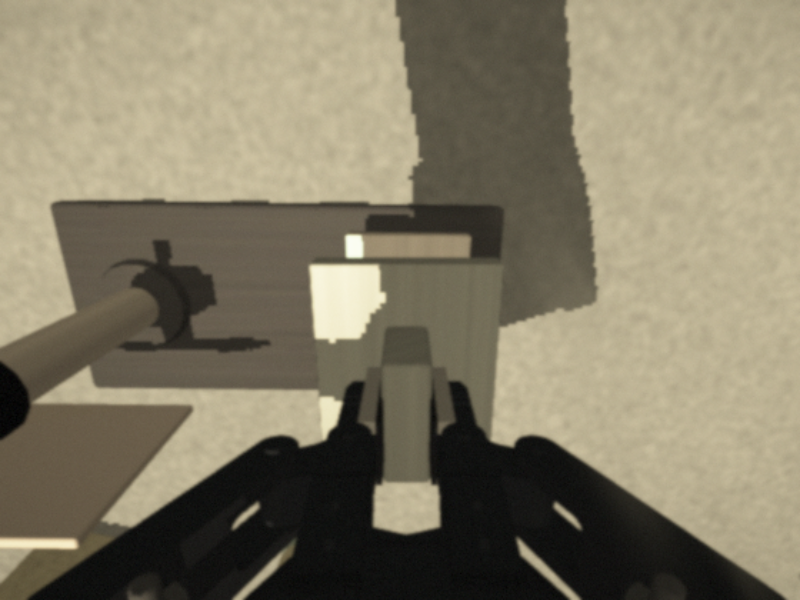

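The picture shows the plate held over the base. The pad's -x edge is visible from (346,234) to (471,233), and the plate's -x top edge runs from (309,264) to (503,261).

Run:
```python
from h import *
np.set_printoptions(precision=4,suppress=True)
im=cv2.imread('pics/w2.png');a=cv2.imread('pics/s2.png')
A=cv2.resize(im[130:210,200:370],None,fx=4.7,fy=4.7,interpolation=cv2.INTER_CUBIC)
B=cv2.resize(a[200:320,280:440],None,fx=1.8,fy=1.8)
cv2.imwrite('pics/c2.png',A);print(A.shape)
k=1.42857
ang=lambda v:np.degrees(np.arctan2(v[1],v[0]))
p=[atz('w2',u/k,v/k,.022) for u,v in((346,234),(471,233))];print('pad -x',p,ang(p[1]-p[0]),np.linalg.norm(p[1]-p[0]),np.mean(p,0))
for z in (.105,.111,.117):
  q=[atz('w2',u/k,v/k,z) for u,v in((309,265),(503,262))];print(z,q,ang(q[1]-q[0]),np.linalg.norm(q[1]-q[0]),np.mean(q,0))
```

```text
(376, 799, 3)
pad -x [array([0.4904, 0.187 , 0.022 ]), array([0.4909, 0.2566, 0.022 ])] 89.59801722365154 0.06958612364940157 [0.4906 0.2218 0.022 ]
0.105 [array([0.4879, 0.1843, 0.105 ]), array([0.4878, 0.2567, 0.105 ])] 90.05182582366453 0.07235742087887286 [0.4879 0.2205 0.105 ]
0.111 [array([0.4865, 0.1857, 0.111 ]), array([0.4864, 0.2553, 0.111 ])] 90.05182582366447 0.06960390755139438 [0.4864 0.2205 0.111 ]
0.117 [array([0.485 , 0.1871, 0.117 ]), array([0.485, 0.254, 0.117])] 90.05182582366447 0.06685039422391591 [0.485  0.2205 0.117 ]
```

View pics/c2.png

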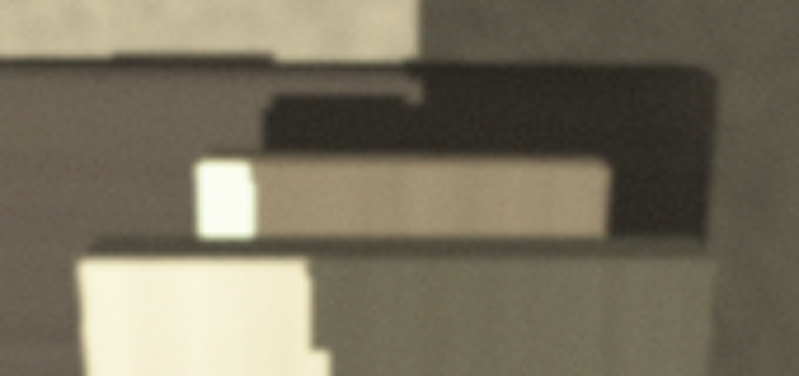

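Run:
```python
from h import *
np.set_printoptions(precision=4,suppress=True)
ang=lambda v:np.degrees(np.arctan2(v[1],v[0]))
def e(n,a,b,z):
  q=[atz('w2',*a,z),atz('w2',*b,z)];print(n,z,np.array(q)[:,:2],ang(q[1]-q[0]),np.linalg.norm(q[1]-q[0]),np.mean(q,0))
e('pad',(241.7,164),(329.8,163.6),.022)
e('platetop',(216.6,185.3),(352.1,184.9),.111)
e('platebot',(219.6,181.1),(349.6,181.1),.099)
e('base',(37.5,142.5),(351.5,144.5),.012)
# subpixel base edge fit: strongest vertical gradient per column
g=cv2.GaussianBlur(cv2.imread('pics/w2.png',0).astype(float),(0,0),1)
def fit(x0,x1,y0,y1,z,n):
  xs=np.arange(x0,x1);d=np.abs(np.diff(g[y0:y1,x0:x1],axis=0));y=d.argmax(0)+y0+.5
  for _ in range(3):
    c=np.polyfit(xs,y,1);m=np.abs(np.polyval(c,xs)-y)<1.2;xs,y=xs[m],y[m]
  e(n,(xs[0],np.polyval(c,xs[0])),(xs[-1],np.polyval(c,xs[-1])),z);print(len(xs))
fit(45,285,136,150,.012,'basefit')
fit(258,326,158,170,.022,'padfit')
```

```text
pad 0.022 [[0.4905 0.1866]
 [0.4913 0.2566]] 89.39967886391618 0.07008802542943228 [0.4909 0.2216 0.022 ]
platetop 0.111 [[0.4864 0.1859]
 [0.4872 0.2554]] 89.31804506330367 0.06948966507274355 [0.4868 0.2206 0.111 ]
platebot 0.099 [[0.4869 0.1849]
 [0.488  0.2566]] 89.14362598163935 0.07163536995834123 [0.4874 0.2207 0.099 ]
base 0.012 [[0.4723 0.0205]
 [0.4777 0.2752]] 88.77582606709015 0.25480901819651336 [0.475  0.1478 0.012 ]
basefit 0.012 [[0.4697 0.0273]
 [0.4748 0.2205]] 88.48822559052651 0.19326084769498308 [0.4723 0.1239 0.012 ]
237
padfit 0.022 [[0.49   0.1996]
 [0.4912 0.2528]] 88.66149199563465 0.05327905284393365 [0.4906 0.2262 0.022 ]
68
```

carry_out --pt "3.9 1 -20 -0.005 1" --pt "0 0 -30 0 1" --pt "0 0 -17 0 1" --pt "0 0 0 0 1" --pt "0 0 0 0 1"

```text
t: 6.3
tcp_pos: [0.5371, 0.2213, 0.0528]
tcp_rot: [-0.0, 0.011, 1.0, -0.0]
force: [0.7, 0.5, -5.9]
width: 0.0142
finger_force: 79.1
```

Run:
```python
from h import *
s=sensors.sense();im=snap('wrist','w3');a=snap('scene','s3');t=snap('top','t3')
print(s['t'],s['tcp_pos'],s['tcp_rot'])
z=lambda im,x,y,w,h,k:cv2.resize(im[y:y+h,x:x+w],None,fx=k,fy=k,interpolation=cv2.INTER_CUBIC)
W=z(im,190,130,190,70,4.2)[:, :798]; S=z(a,340,235,100,75,4); 
T=z(t,130,180,65,65,4.6)
pad=lambda m:cv2.copyMakeBorder(m,0,300-m.shape[0],0,0,cv2.BORDER_CONSTANT)
b=np.hstack([pad(S),pad(T[:300])]);b=cv2.copyMakeBorder(b,0,0,0,798-b.shape[1],cv2.BORDER_CONSTANT)
o=np.vstack([W,b]);print(W.shape,S.shape,T.shape,o.shape)
cv2.imwrite('pics/c3.png',o[:,:,::-1])
```

```text
6.3 [0.53709275 0.2212583  0.0527774 ] [-1.72609703e-04  1.07092885e-02  9.99942612e-01 -2.33457861e-04]
(294, 798, 3) (300, 400, 3) (299, 299, 3) (594, 798, 3)
```

View pics/c3.png

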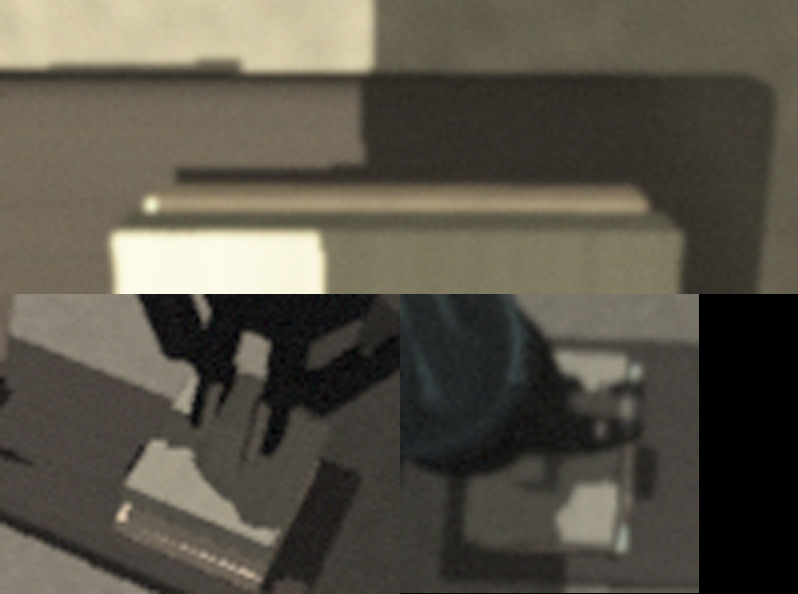

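The views show the plate about 10 mm above the pad, with the pad's -x top edge at about y=196 in the wrist crop and the plate's edge just behind it. The pad also shows along the +x side in the scene crop and the -y side in the top crop, as expected from the viewing angles. I compute the remaining offset.

Run:
```python
from h import *
np.set_printoptions(precision=4,suppress=True)
ang=lambda v:np.degrees(np.arctan2(v[1],v[0]))
def e(n,fn,a,b,z):
  q=[atz(fn,*a,z),atz(fn,*b,z)];print(n,np.array(q)[:,:2].ravel(),ang(q[1]-q[0]),np.linalg.norm(q[1]-q[0]),np.mean(q,0))
c=lambda u,v:(190+u/4.2,130+v/4.2)
e('pad','w3',c(143,196),c(648,197),.022)
e('platetop','w3',c(112,231),c(684,231),.0445)
e('platebot','w3',c(130,214),c(667,214),.0325)
# scene: crop origin 340,235 x4, y offset 294
s=lambda u,v:(340+u/4,235+(v-294)/4)
e('S plate top +x edge','s3',s(118,490),s(275,546),.0445)
e('S pad top +x edge','s3',s(116,521),s(265,583),.022)
t=lambda u,v:(130+(u-400)/4.6,180+(v-294)/4.6)
e('T plate -y edge top','t3',t(617,551),t(628,360),.0445)
e('T pad -y edge','t3',t(628,551),t(641,362),.022)
# hypothesised flush plate & pad with pixel predictions
```

```text
pad [0.4906 0.1863 0.4922 0.2564] 88.66904697631503 0.07016104266329248 [0.4914 0.2213 0.022 ]
platetop [0.4902 0.1868 0.4917 0.2566] 88.78556476027566 0.06981043757076735 [0.4909 0.2217 0.0445]
platebot [0.4908 0.1865 0.4923 0.2569] 88.78494247303244 0.07041992997409953 [0.4915 0.2217 0.0325]
S plate top +x edge [0.588  0.1876 0.5835 0.2595] 93.6134214787679 0.0720349088268115 [0.5857 0.2235 0.0445]
S pad top +x edge [0.5853 0.1889 0.5853 0.26  ] 89.97091770921705 0.07105884498775632 [0.5853 0.2245 0.022 ]
T plate -y edge top [0.4886 0.1869 0.5789 0.1863] -0.390105926943179 0.09029899120317901 [0.5338 0.1866 0.0445]
T pad -y edge [0.4914 0.1862 0.5826 0.1845] -1.0762136303309002 0.09125249047762357 [0.537  0.1854 0.022 ]
```

carry_out --pt "0 -0.5 -5 0 1" --pt "0 0 -3 0 1" --pt "0 0 -2 0 1" --pt "0 0 -1 0 1" --pt "0 0 0 0 1" --pt "0 0 0 0 1"

```text
t: 7.05
tcp_pos: [0.5371, 0.2213, 0.0423]
tcp_rot: [-0.0, 0.01, 1.0, 0.0]
force: [-5.2, -1.3, 6.9]
width: 0.0149
finger_force: 81.5
```

carry_out --pt "0 0 0 0 0.3" --pt "0 0 0 0 0.3" --pt "0 0 0 0 0" --pt "0 0 0 0 0" --pt "0 0 30 0 -0.3" --pt "0 0 40 0 -0.3" --pt "-20 0 40 0 -0.3" --pt "-30 0 20 0 -0.3" --pt "-30 0 10 0 -0.3" --pt "0 0 0 0 -0.3"

```text
t: 8.05
tcp_pos: [0.4546, 0.2222, 0.1825]
tcp_rot: [-0.0, 0.009, 1.0, 0.001]
force: [0.3, 0.1, 0.0]
width: 0.0555
finger_force: 0.0
```

Run:
```python
from h import *
s=sensors.sense();im=snap('wrist','w4');a=snap('scene','s4');t=snap('top','t4')
print(s['t'],s['tcp_pos'],s['tcp_rot'],s['width'],s['force'])
print(proj('w4',[.537,.2213,.034]),proj('w4',[.532,.06,.195]))
z=lambda im,x,y,w,h,k:cv2.resize(im[y:y+h,x:x+w],None,fx=k,fy=k,interpolation=cv2.INTER_CUBIC)
u,v=proj('w4',[.537,.2213,.034]).astype(int);x0=max(0,min(560-130,u-65));y0=max(0,min(420-110,v-55));print('w origin',x0,y0)
W=z(im,x0,y0,130,110,3); S=z(a,340,235,100,75,4); T=z(t,130,160,130,65,4)
p=lambda m,h,w:cv2.copyMakeBorder(m[:h,:w],0,max(0,h-m.shape[0]),0,max(0,w-m.shape[1]),cv2.BORDER_CONSTANT)
o=np.vstack([np.hstack([p(W,330,390),p(S,330,400)]),p(T,260,790)]);cv2.imwrite('pics/c4.png',o[:,:,::-1]);print(o.shape)
```

```text
8.05 [0.4546017  0.22215025 0.18251795] [-3.98597776e-04  9.21741179e-03  9.99957134e-01  7.81974031e-04] 0.0555449779097596 [0.26113894 0.07867598 0.03894738]
[285.4004012  270.05160367] [  8.62385375 406.33457371]
w origin 220 215
(590, 790, 3)
```

View pics/c4.png

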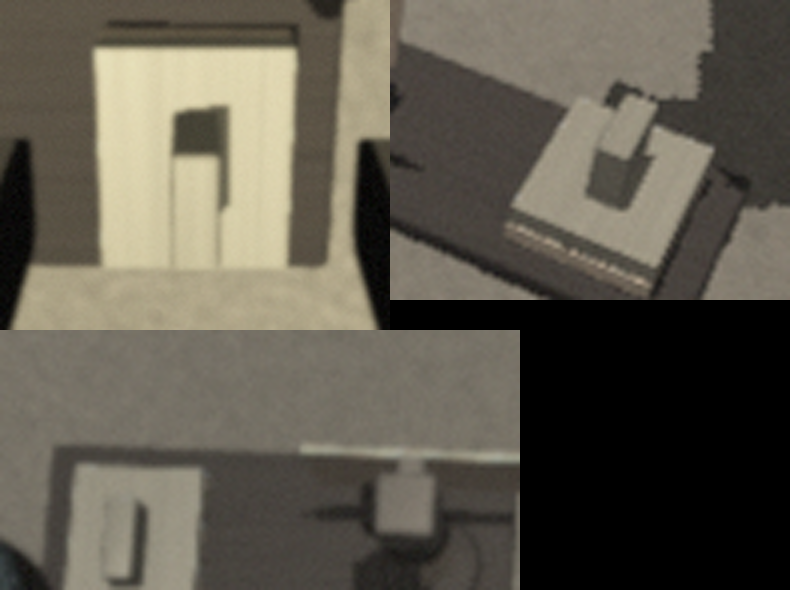

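The plate sits on the pad. In all three views the edges coincide and no ledge shows. Next I check this numerically and look at the head from close by.

carry_out --pt "0 0 40 0 -0.6" --pt "0 -40 20 0 -0.6" --pt "0 -40 20 0 -0.6" --pt "0 -40 10 0 -0.6" --pt "0 -40 0 0 -0.6" --pt "0 0 0 0 -0.6" --pt "0 0 0 0 -0.6"

```text
t: 8.9
tcp_pos: [0.4581, 0.0604, 0.271]
tcp_rot: [0.0, 0.012, 1.0, -0.0]
force: [0.4, 0.9, -0.2]
width: 0.0684
finger_force: 0.0
```

Run:
```python
from h import *
np.set_printoptions(precision=4,suppress=True)
q=np.array([atz('w4',220+u/3,215+v/3,.034) for u,v in((94,46),(298,46),(291,267),(102,267))])
print('plate',q[:,:2],np.linalg.norm(q[1]-q[0]),np.linalg.norm(q[2]-q[1]),q.mean(0))
s=sensors.sense();im=snap('wrist','w5');print(s['t'],s['tcp_pos'],s['tcp_rot'])
print(proj('w5',[.532,.06,.195]))
cv2.imwrite('pics/w5b.png',cv2.resize(im[:,:,::-1],(800,600),interpolation=cv2.INTER_CUBIC))
```

```text
plate [[0.4898 0.1868]
 [0.4912 0.2573]
 [0.581  0.2563]
 [0.5796 0.185 ]] 0.07055614084255542 0.08984730934621867 [0.5354 0.2214 0.034 ]
8.9 [0.4581 0.0604 0.271 ] [ 0.      0.0119  0.9999 -0.0002]
[286.854  303.8707]
```

View pics/w5b.png

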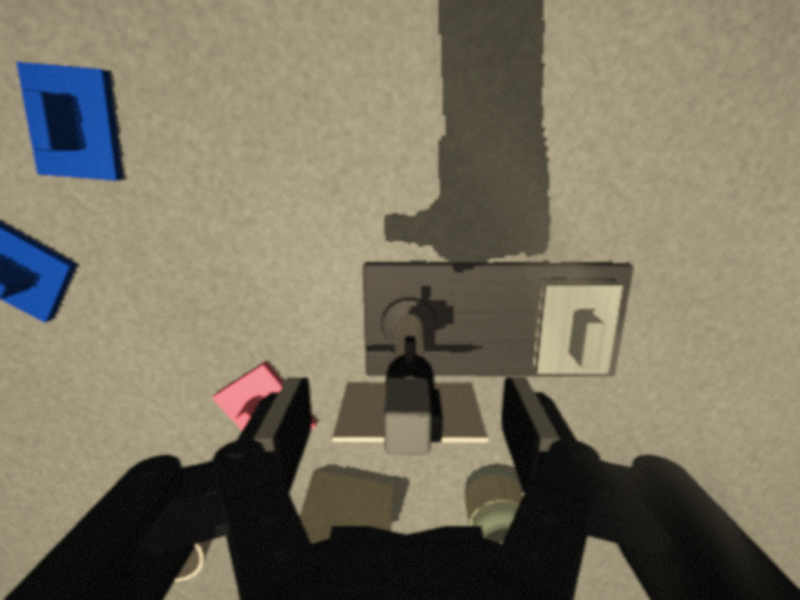

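The picture shows the head's top face at about (386..430, 415..454), the button on its right side, and the plate neatly over the pad. The fingers are on either side of the head with room.

Run:
```python
from h import *
np.set_printoptions(precision=4,suppress=True)
im=cv2.imread('pics/w5.png')
cv2.imwrite('pics/c5.png',cv2.resize(im[255:335,225:345],None,fx=6.5,fy=6.5,interpolation=cv2.INTER_CUBIC))
k=1/.7
q=np.array([atz('w5',u/k,v/k,.195) for u,v in((386,415),(430,415),(431,454),(385,454))]);print(q[:,:2],q.mean(0))
print(tri([('w5',408/k,434.5/k),('t0',231.7,203.6),('s0',328,185)]))
b=np.array([atz('w5',u/k,v/k,.012) for u,v in((364,263),(632,263),(616,376),(366,374))]);print(b[:,:2],b.mean(0))
c=b.mean(0);d=np.radians(-1.15);print('axis',c[:2]+np.array([-np.sin(d),np.cos(d)])*-.085)
```

```text
[[0.5185 0.0463]
 [0.5191 0.0721]
 [0.5465 0.0725]
 [0.5458 0.0447]] [0.5325 0.0589 0.195 ]
(array([0.5337, 0.0607, 0.1898]), [array([ 2.1, -2.3]), array([-0.8, -0.4]), array([-1.8, -0.7])])
[[0.4704 0.0191]
 [0.4764 0.274 ]
 [0.5968 0.2745]
 [0.5884 0.0147]] [0.533  0.1456 0.012 ]
axis [0.5313 0.0606]
```

View pics/c5.png

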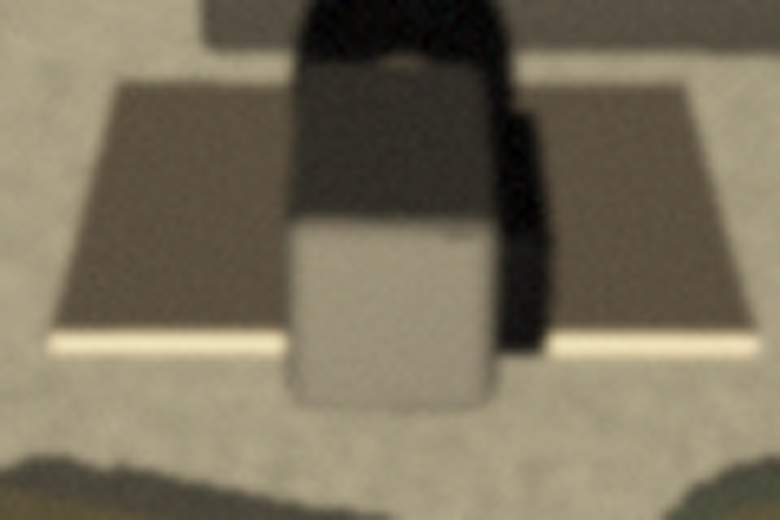

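carry_out --pt "37 0 0 0 -0.6" --pt "37 0 0 0 -0.6" --pt "0 0 -30 0 -0.6" --pt "0 0 -30 0 -0.6" --pt "0 0 -30 0 -0.6" --pt "0 0 -17 0 -0.6" --pt "0 0 0 0 -0.6" --pt "0 0 0 0 -0.6" --newtons 45

```text
t: 9.75
tcp_pos: [0.5317, 0.0624, 0.1642]
tcp_rot: [-0.0, 0.01, 1.0, -0.0]
force: [0.9, 0.8, 0.6]
width: 0.0684
finger_force: 0.0
```

Set y to about 0.060 and z to about 0.154, then close gently.

carry_out --pt "0 -2.4 -10 0 -0.6" --pt "0 0 0 0 -0.3" --pt "0 0 0 0 0" --pt "0 0 0 0 1" --pt "0 0 0 0 1" --pt "0 0 0 0 1" --pt "0 0 0 0 1" --pt "0 0 0 0 1" --newtons 45

```text
t: 10.55
tcp_pos: [0.5319, 0.0596, 0.1554]
tcp_rot: [0.001, 0.011, 1.0, 0.001]
force: [-1.4, 0.4, 5.0]
width: 0.0283
finger_force: 46.9
```

The width matches the button pressed in (the rib also read 1.2 mm under its size). Now pull up.

carry_out --pt "0 0 3 0 1" --pt "0 0 7 0 1" --pt "0 0 10 0 1" --pt "0 0 10 0 1" --pt "0 0 10 0 1" --pt "0 0 10 0 1" --pt "0 0 10 0 1" --pt "0 0 10 0 1" --pt "0 0 10 0 1" --pt "0 0 10 0 1" --pt "0 0 5 0 1" --pt "0 0 2 0 1" --pt "0 0 0 0 1" --pt "0 0 0 0 1"

```text
t: 11.95
tcp_pos: [0.5318, 0.0596, 0.2519]
tcp_rot: [0.001, 0.01, 1.0, 0.0]
force: [5.3, 3.4, -3.1]
width: 0.0284
finger_force: 46.1
```

carry_out --pt "0 0 2 0 1" --pt "0 0 1.5 0 1" --pt "0 0 1 0 1" --pt "0 0 0 0 1" --pt "0 0 0 0 1"

```text
t: 12.45
tcp_pos: [0.5317, 0.0595, 0.2555]
tcp_rot: [0.0, 0.01, 1.0, 0.0]
force: [7.1, 3.7, -9.7]
width: 0.0278
finger_force: 46.5
```

carry_out --pt "0 0 1 0 1" --pt "0 0 1 0 1" --pt "0 0 0 0 1" --pt "0 0 0 0 1"

```text
t: 12.85
tcp_pos: [0.5316, 0.0594, 0.2558]
tcp_rot: [0.0, 0.01, 1.0, -0.0]
force: [12.3, 4.2, -23.3]
width: 0.0287
finger_force: 47.1
```

Run:
```python
from h import *
s=sensors.sense();a=snap('scene','s6');t=snap('top','t6');print(s['t'],s['tcp_pos'],s['force'],s['width'])
cv2.imwrite('pics/c6.png',cv2.resize(a[60:380,130:530],(800,600*640//600))[:600,:,::-1])
```

```text
12.85 [0.53158254 0.05942762 0.25584346] [ 12.27124453   4.15912857 -23.26449522] 0.028676949417347674
```

View pics/c6.png

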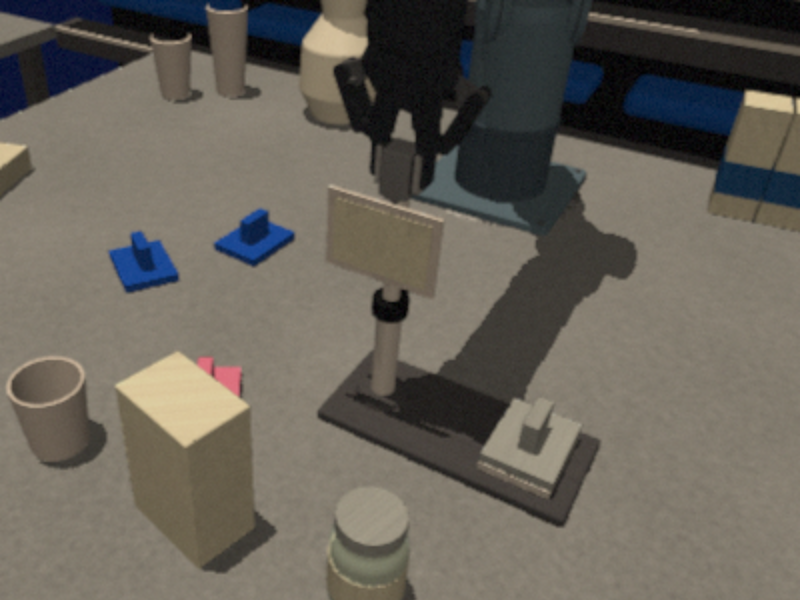

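The mast is out at its hard stop: the height no longer changes and the pull has risen. The plate is on the pad. I ease the pull slightly and check the hold.

carry_out --pt "0 0 -0.7 0 1" --pt "0 0 0 0 1" --pt "0 0 0 0 1"

```text
t: 13.25
tcp_pos: [0.5316, 0.0594, 0.2558]
tcp_rot: [0.0, 0.01, 1.0, -0.0]
force: [9.4, 4.1, -17.6]
width: 0.028
finger_force: 47.5
```

```bash
python3 -c "
from h import *
s=sensors.sense();print(s['tcp_pos'],s['force'],s['width']);print(ctrl.sign_off())"
```

```text
[0.53159736 0.0594045  0.25581167] [  9.36776597   4.14780066 -17.55511049] 0.02804644952993394
the job is handed in; nothing more can be done
None
```

The job is handed in at about 13 s: the steel plate lies on the pad with its edges flush to within about 1 mm by my measurements, and the arm is still holding the mast head at its second stop with the button pressed; the jar, carton and cup were not touched.

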